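# Unscrew the roaster's sight-glass ring, two passes of the mark

## Robot

A 6-joint arm with a two-finger parallel gripper is mounted at the origin on the work surface. World frame = base frame: x ahead of the robot, y to its left, z up, the work surface at z = 0. Lengths are in m, angles in rad, forces in N, time in s.
With the tool pointing down it reaches from about 0.325 to 0.9 m from the base axis. Payload 6.1 kg.
Tool frame: the origin (TCP) lies at the very end of the fingers, on their centre line; the grasp point (between the pads) lies 19 mm behind it (env.grip_point_offset is the distance from the TCP to the grasp point, in m); z points along the fingers, y is the direction in which the jaws open and shut (so a half turn about z gives the same grasp; the last joint's range is limited). The gripper opens to 87 mm and grips with 3 to 60 N. Pads are 19 mm wide; open, the fingers measure 117 mm over their backs; the gripper's body (75 mm by 190 mm) begins 51 mm behind the grasp point.
Start: joints at [-1.272, 0.22, 1.526, -0, 1.395, -0.126], TCP at [0.258, -0.569, 0.223] pointing down, gripper open.
Joint ranges: [-2.98, 2.98], [-0.91, 2.08], [0.09, 2.57], [-1.24, 4.39], [0.2, 2.65], [-2.68, 2.68]. Speed limits (rad/s): [2.57, 2.57, 3.01, 3.14, 3.14, 3.14].

## Interface

Orientations are given as a unit quaternion [w, x, y, z].
In Python, from bench import env, get_image gives the robot as it stands.
- The arm moves only by the shell command python3 -m pendant 'ROWS' [FORCE]. ROWS is JSON, a list of rows, each an object with "jaw": the closure in counts, from 0 (fully open) to 255 (shut); "slide": the shift along the tool's x, y, z in cm, a list of three; "rotation": the turn, a rotation vector about the tool's x, y, z in degrees, a list of three. In form: [{"jaw": jaw, "slide": [dx, dy, dz], "rotation": [rx, ry, rz]}, ...]. A call has exactly 5 rows; each row shifts and turns the commanded pose from where the row before left it, along the tool's axes as they then stand; what a row does not reach is not made up. A row lasts 1/10 s, in which the tool goes at most 50 mm and 8.59 degrees, less where a joint would pass 70% of its speed; a pose out of reach is approached as far as the arm can. A call is refused whole if a number of a shift passes 5 or a number of a turn 8.59, either way. A call with a gripper value outside its range is refused whole. The fingers move at their own pace and stop on an object; FORCE is the grip in N (left out, the last holds). Time passes only in rows, so rows that do not move let the fingers close, or fill a call up. It gives the time, the measured TCP pose, the force and the opening at its end, in the units of the state.
- env.state(): the state, without advancing time (a new reading comes with each control period).
- get_image(name): name is "side" or "top"; returns a dict with "img" (480x640x3 uint8, red, green, blue), "K" (3x3 intrinsics, pixels), "T" (4x4, takes a point from camera to world coordinates). Camera axes: x right, y up, looking along -z (the intrinsics and any distortion apply to the point x, -y, -z); pixel columns grow to the right and rows downward; lengths in m; the calibration is good to about 2 mm. A picture is of the moment at which its call begins. There is no depth.
- env.sign_off(): hands the job in, once; it reports no verdict.
The state is a dict: "clock": time; "joint_pos": joint angles; "joint_velocities": joint speeds; "joint_torque": joint torques, N m; "tool_pos": TCP position; "eef_rot": TCP orientation; "wrist_force": force on the tool from outside, world axes, zero at the start; "wrist_torque": the same for the moment, N m; "grip_width": finger opening in m.
Only numpy, scipy, OpenCV 4.12 (cv2) and the standard library are available. Lean on these libraries where they do the work, as an engineer would, in place of code of your own. Each camera call takes 0.05 s, during which the arm holds its last target. There are 200 camera calls.

## Task

Loosen the knurled brass ring round the sight glass of the roaster's front plate: roll a fingertip along its rim, counterclockwise seen from above, until the ring's white mark comes round to the red arrow on the plate for the second time, and leave the mark lined up with the arrow there. Keep off the glass, and leave the loose things standing around where they are: nothing is to be picked up or pushed aside.

Things in the scene. Friction and masses are not known exactly. Their poses are not given: they have to be found in the camera images.
- plate: round steel front plate of a coffee roaster, fixed face up on a low wooden stand: 300 across, 12 thick, its face 47 above the bench. Origin on the bench under the ring's axis; the plate's centre lies 45 along its +x from there. z up. On it: a dial thermometer (56 across, 24 high, centre at x 128, y 70) and, near its edge, bolt heads 4 high
- ring_center (a point): point on the ring's vertical axis, level with the ring's top, 75 above the bench; it does not turn. The brass ring is 101 across over its 36 upright ribs (5 thick, standing out 3), its rim 28 high from the plate's face to its top; it does not rise as it turns
- arrow (a point): tip of the red arrow on the plate's face, 60 from the ring's axis along the plate's +x; the arrow points at the ring
- ring_mark (a point): white mark on the ring's top face, 42 from the ring's axis; it turns with the ring, and a white stripe runs from it down the rim
- ring (a joint): turn of the knurled brass ring in rad, counting all turns; it grows counterclockwise seen from above (loosening). The mark is at the arrow at 0 (tight stop), 6.283 and 12.566. At the start it stands between 1 and 3, so the first pass of the mark is at 6.283 and the second at 12.566; it would turn on to 18.8. It stays where it is left and takes 2 to 3 N along the rim to turn
- glass: fragile amber sight glass, a low dome 68 across inside the ring, 8 higher than the ring's top at its middle; fixed, does not turn. Not to be touched; origin at the centre of its underside
- trier: coffee trier lying on the bench: wooden handle and steel trough, 240 long along its x, 26 high; origin under the joint of handle and trough. Leave alone
- brush: cleaning brush lying on the bench, along its x. Leave alone
- tin: closed sample can, 64 across, 100 high, standing on the bench; origin at the centre of its underside. Leave alone
- bowl: white cupping bowl, 90 across, 55 high, on the bench; origin at the centre of its underside. Leave alone
- screw_a: small dark steel thumbscrew standing on its 20 wide head on the plate, 24 high; origin at the centre of its underside. Leave alone
- screw_b: a second thumbscrew like screw_a. Leave alone

How it is judged:
By the outcome, as a careful person would: the job done as asked, in the order asked, and still so for the second after the job is handed in, with the robot touching nothing.
It also fails if it takes over 64 s, if anything falls off the work surface, if the arm or the gripper's body presses on something with over 40 N, if the wrist force passes 120 N, or if a joint passes its speed limit or range.

## Working session

There is one attempt and no reset: what is moved stays moved. The work goes in short steps, Python scripts to look and compute and a shell command to move; the robot and the scene stay as the last step left them, time stands still between calls to the robot, and variables do not carry over. Pictures are saved under pics/ and viewed, about 8 in all and at most 12, crops included, and the job is handed in when it is done.

```bash
mkdir -p pics; ls; python3 - <<'E'
from bench import env,get_image
import cv2,numpy as np
print(env.state())
for n in("side","top"):
    d=get_image(n);cv2.imwrite(f"pics/{n}0.png",d["img"][:,:,::-1]);np.savez(f"pics/{n}0.npz",**d);print(n,d["K"],d["T"],[k for k in d])
E
```

```text
pics
{'clock': 0.0, 'joint_pos': array([-1.27210067e+00,  2.21226149e-01,  1.52758749e+00, -6.94528436e-06,
        1.39467014e+00, -1.26091479e-01]), 'joint_velocities': array([ 0.00037615,  0.00148785,  0.00064946, -0.0003495 , -0.0003332 ,
        0.0007786 ]), 'joint_torque': array([ 2.26138771e-03, -4.94609356e+01, -3.87371349e+01,  7.00910739e-02,
        5.70518745e-02, -1.42249273e-04]), 'tool_pos': array([ 0.2574005 , -0.56887633,  0.22144972]), 'eef_rot': array([-9.41752328e-04,  9.77528584e-01,  2.10800790e-01, -8.49086912e-05]), 'wrist_force': array([ 0.01705225, -0.17151761, -0.23031031]), 'wrist_torque': array([ 0.02059662, -0.01734763,  0.02921571]), 'grip_width': 0.0872291325271293}
side [[541.45560044   0.         314.73016568]
 [  0.         541.45560044 244.18541108]
 [  0.           0.           1.        ]] [[-0.77032323  0.4242539  -0.4760365   0.02614888]
 [-0.63731492 -0.48792299  0.59645691  0.65458514]
 [ 0.02078002  0.76284978  0.64624175  0.74783395]
 [ 0.          0.          0.          1.        ]] ['img', 'K', 'T']
top [[449.90022136   0.         319.13473811]
 [  0.         449.90022136 238.05898539]
 [  0.           0.           1.        ]] [[ 0.01116708  0.99184422 -0.12696593  0.40653813]
 [-0.99959693  0.00775855 -0.02730894  0.02295613]
 [-0.02610115  0.12721971  0.99153108  1.05872085]
 [ 0.          0.          0.          1.        ]] ['img', 'K', 'T']
```

View pics/top0.png

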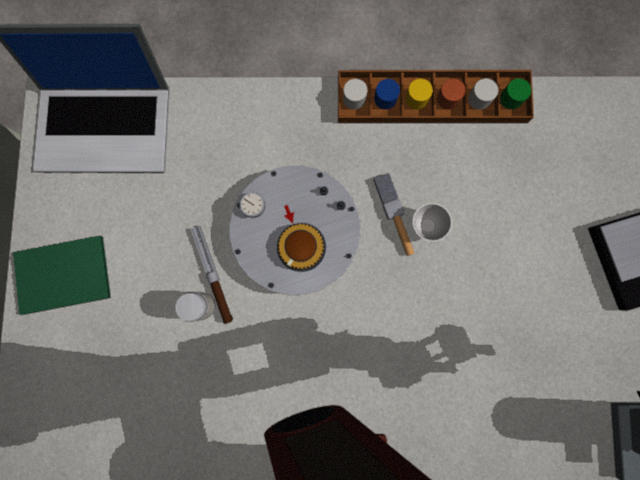

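View pics/side0.png

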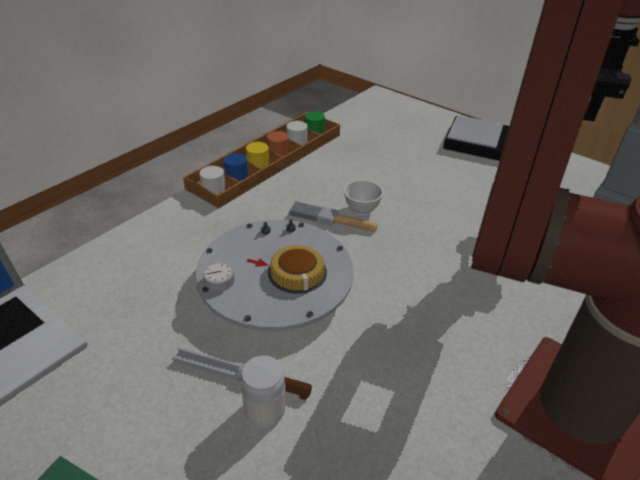

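```bash
cat > h.py <<'E'
import cv2,numpy as np
from bench import env,get_image
def ray(d,u,v):
    K,T=d["K"],d["T"];c=np.array([(u-K[0,2])/K[0,0],-(v-K[1,2])/K[1,1],-1.]);return T[:3,3],T[:3,:3]@c
def onz(d,u,v,z):
    o,r=ray(d,u,v);return o+r*(z-o[2])/r[2]
def proj(d,p):
    T=d["T"];q=T[:3,:3].T@(np.array(p)-T[:3,3]);K=d["K"];return K[0,0]*q[0]/-q[2]+K[0,2],-K[1,1]*q[1]/-q[2]+K[1,2]
def meet(d1,p1,d2,p2):
    o1,r1=ray(d1,*p1);o2,r2=ray(d2,*p2);s=np.linalg.lstsq(np.c_[r1,-r2],o2-o1,rcond=None)[0]
    a=o1+s[0]*r1;b=o2+s[1]*r2;return (a+b)/2,np.linalg.norm(a-b)
E
python3 - <<'E'
from h import *
D={n:dict(np.load(f"pics/{n}0.npz")) for n in("top","side")}
box={"top":(265,205,345,285),"side":(240,230,340,305)}
tiles=[]
for n,d in D.items():
    x0,y0,x1,y1=box[n];im=d["img"];hsv=cv2.cvtColor(im,cv2.COLOR_RGB2HSV)
    c=im[y0:y1,x0:x1];tiles.append(cv2.resize(c,(400,400*(y1-y0)//(x1-x0)),interpolation=cv2.INTER_CUBIC))
    h=hsv[y0:y1,x0:x1].astype(int);
    for nm,m in(("brass",(h[...,0]>=17)&(h[...,0]<=30)&(h[...,1]>110)&(h[...,2]>70)),("glass",(h[...,0]>=5)&(h[...,0]<16)&(h[...,1]>150)),("red",((h[...,0]<5)|(h[...,0]>172))&(h[...,1]>130)&(h[...,2]>80)),("white",(h[...,1]<90)&(h[...,2]>165))):
        cs,_=cv2.findContours(m.astype(np.uint8),cv2.RETR_EXTERNAL,cv2.CHAIN_APPROX_NONE)
        for k in sorted(cs,key=cv2.contourArea)[-2:]:
            if len(k)<5: continue
            k=k+[x0,y0];e=cv2.fitEllipse(cv2.convexHull(k)) if len(cv2.convexHull(k))>4 else None
            z={"brass":.075,"glass":.075,"red":.047,"white":.075}[nm]
            print(n,nm,cv2.contourArea(k),e,e and onz(d,*e[0],z).round(4), k.reshape(-1,2).min(0),k.reshape(-1,2).max(0))
h=max(t.shape[0] for t in tiles)
cv2.imwrite("pics/crop0.png",np.hstack([cv2.copyMakeBorder(t,0,h-t.shape[0],0,0,0) for t in tiles])[:,:,::-1])
E
```

```text
top brass 666.0 ((300.5971374511719, 245.88148498535156), (45.04336929321289, 45.37623596191406), 112.57083129882812) [0.5148 0.0907 0.075 ] [278 224] [323 268]
top glass 665.0 ((300.1163330078125, 245.48512268066406), (29.58782958984375, 30.0413818359375), 73.55558776855469) [0.5157 0.0918 0.075 ] [285 231] [315 260]
top red 56.5 ((288.6248474121094, 213.60919189453125), (8.180044174194336, 17.970563888549805), 152.8206024169922) [0.5919 0.1213 0.047 ] [285 205] [293 222]
top white 12.0 ((289.9950256347656, 261.50677490234375), (3.3130593299865723, 6.5891242027282715), 29.733081817626953) [0.4801 0.1134 0.075 ] [288 259] [292 264]
top white 13.5 ((342.1512756347656, 280.0888671875), (7.012679576873779, 9.758932113647461), 8.886479377746582) [ 0.4407 -0.0011  0.075 ] [339 275] [344 284]
side brass 957.5 ((296.88739013671875, 267.5104675292969), (44.89242172241211, 55.101863861083984), 88.16804504394531) [0.5044 0.1058 0.075 ] [270 246] [323 289]
side glass 624.5 ((297.0899353027344, 260.75341796875), (23.722286224365234, 35.26661682128906), 89.8224105834961) [0.5162 0.0917 0.075 ] [280 249] [314 272]
side red 48.5 ((256.7427978515625, 261.759033203125), (6.80648136138916, 17.886449813842773), 102.49168395996094) [0.5933 0.1212 0.047 ] [248 259] [266 265]
```

View pics/crop0.png

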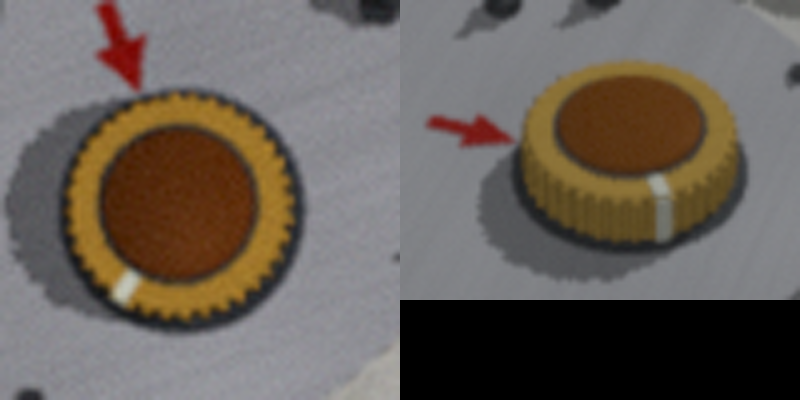

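```bash

R='python3 -m pendant'
$R '[{"jaw":255,"slide":[3.15,-2.79,0],"rotation":[0,0,0]},{"jaw":255,"slide":[3.15,-2.79,0],"rotation":[0,0,0]},{"jaw":255,"slide":[3.15,-2.79,0],"rotation":[0,0,0]},{"jaw":255,"slide":[3.15,-2.79,0],"rotation":[0,0,0]},{"jaw":255,"slide":[3.15,-2.79,0],"rotation":[0,0,0]}]' 20
$R '[{"jaw":255,"slide":[3.15,-2.79,0],"rotation":[0,0,0]},{"jaw":255,"slide":[3.15,-2.79,0],"rotation":[0,0,0]},{"jaw":255,"slide":[3.15,-2.79,0],"rotation":[0,0,0]},{"jaw":255,"slide":[3.15,-2.79,0],"rotation":[0,0,0]},{"jaw":255,"slide":[3.15,-2.79,0],"rotation":[0,0,0]}]'
$R '[{"jaw":255,"slide":[3.15,-2.79,0],"rotation":[0,0,0]},{"jaw":255,"slide":[3.15,-2.79,0],"rotation":[0,0,0]},{"jaw":255,"slide":[3.15,-2.79,0],"rotation":[0,0,0]},{"jaw":255,"slide":[3.15,-2.79,0],"rotation":[0,0,0]},{"jaw":255,"slide":[3.15,-2.79,0],"rotation":[0,0,0]}]'
$R '[{"jaw":255,"slide":[0,0,0.7],"rotation":[0,0,6.93]},{"jaw":255,"slide":[0,0,0.7],"rotation":[0,0,6.93]},{"jaw":255,"slide":[0,0,0.7],"rotation":[0,0,6.93]},{"jaw":255,"slide":[0,0,0.7],"rotation":[0,0,6.93]},{"jaw":255,"slide":[0,0,0.7],"rotation":[0,0,6.93]}]'
$R '[{"jaw":255,"slide":[0,0,0.7],"rotation":[0,0,6.93]},{"jaw":255,"slide":[0,0,0.7],"rotation":[0,0,6.93]},{"jaw":255,"slide":[0,0,0.7],"rotation":[0,0,6.93]},{"jaw":255,"slide":[0,0,0.7],"rotation":[0,0,6.93]},{"jaw":255,"slide":[0,0,0.7],"rotation":[0,0,6.93]}]'
cat >> h.py <<'E'
C=np.array([0.5158,0.0917])
def where():
    s=env.state();w,x,y,z=s["eef_rot"];psi=np.degrees(np.arctan2(2*(x*y+w*z),1-2*(y*y+z*z)))
    v=s["tool_pos"][:2]-C;phi=np.arctan2(v[1],v[0]);f=s["wrist_force"]
    rr=np.array([np.cos(phi),np.sin(phi)]);tt=np.array([-rr[1],rr[0]])
    print("t%.2f p"%s["clock"],s["tool_pos"].round(4),"R%.1f phi%.1f psi%.1f d%.1f"%(np.hypot(*v)*1e3,np.degrees(phi),psi,(psi-np.degrees(phi))%360),"Fr%.1f Ft%.1f Fz%.1f"%(f[:2]@rr,f[:2]@tt,f[2]),"j6 %.2f"%s["joint_pos"][5])
E
cat > look.py <<'E'
import sys;from h import *
tag=sys.argv[1];t=[]
for n,(x0,y0,x1,y1) in {"top":(250,190,350,290),"side":(230,215,350,315)}.items():
    d=get_image(n);np.savez(f"pics/{n}{tag}.npz",**d);t.append(cv2.resize(d["img"][y0:y1,x0:x1],None,fx=3.5,fy=3.5,interpolation=cv2.INTER_CUBIC))
cv2.imwrite(f"pics/crop{tag}.png",np.hstack(t)[:,:,::-1])
where()
E
python3 -c "from h import *;where()"
```

```text
clock: 0.6
tool_pos: [0.3438, -0.3756, 0.222]
eef_rot: [-0.0, 0.978, 0.211, -0.0]
wrist_force: [0.7, -0.7, 0.6]
grip_width: 0.055
clock: 1.1
tool_pos: [0.4298, -0.1837, 0.2223]
eef_rot: [-0.0, 0.978, 0.211, -0.0]
wrist_force: [1.1, -1.0, 0.9]
grip_width: 0.0149
clock: 1.6
tool_pos: [0.5158, 0.0084, 0.2223]
eef_rot: [-0.0, 0.978, 0.211, -0.0]
wrist_force: [0.8, -1.7, 0.5]
grip_width: 0.0006
clock: 2.1
tool_pos: [0.5152, 0.0068, 0.1868]
eef_rot: [-0.0, 0.996, -0.092, -0.0]
wrist_force: [-0.1, 0.8, 0.5]
grip_width: 0.0004
clock: 2.6
tool_pos: [0.5152, 0.0066, 0.1518]
eef_rot: [0.0, 0.923, -0.385, -0.0]
wrist_force: [0.6, 0.4, -1.1]
grip_width: 0.0002
t2.60 p [0.5152 0.0066 0.1518] R85.1 phi-90.4 psi-45.2 d45.2 Fr-0.4 Ft0.6 Fz-1.1 j6 2.22
```

```bash

R='python3 -m pendant'
$R '[{"jaw":255,"slide":[0,0,2.4],"rotation":[0,0,0]},{"jaw":255,"slide":[0,0,2.4],"rotation":[0,0,0]},{"jaw":255,"slide":[0,0,2.4],"rotation":[0,0,0]},{"jaw":255,"slide":[0,0,1.6],"rotation":[0,0,0]},{"jaw":255,"slide":[0,0,0.6],"rotation":[0,0,0]}]' 
python3 look.py 1
$R '[{"jaw":255,"slide":[-0.2,-0.2,0],"rotation":[0,0,0]},{"jaw":255,"slide":[-0.2,-0.2,0],"rotation":[0,0,0]},{"jaw":255,"slide":[-0.2,-0.2,0],"rotation":[0,0,0]},{"jaw":255,"slide":[-0.15,-0.15,0],"rotation":[0,0,0]},{"jaw":255,"slide":[0,0,0],"rotation":[0,0,0]}]' 
python3 -c "from h import *;where()"
```

```text
clock: 3.1
tool_pos: [0.5136, 0.0069, 0.0562]
eef_rot: [0.001, 0.924, -0.382, -0.002]
wrist_force: [-0.1, 0.5, -0.7]
grip_width: 0.0004
t3.20 p [0.5146 0.0067 0.0575] R85.0 phi-90.8 psi-45.0 d45.8 Fr0.7 Ft0.9 Fz0.2 j6 2.22
clock: 3.7
tool_pos: [0.5158, 0.0175, 0.0589]
eef_rot: [-0.0, 0.924, -0.382, 0.0]
wrist_force: [-0.1, -0.1, -0.0]
grip_width: 0.0005
t3.70 p [0.5158 0.0175 0.0589] R74.2 phi-90.0 psi-44.9 d45.1 Fr0.1 Ft-0.1 Fz-0.0 j6 2.24
```

View pics/crop1.png

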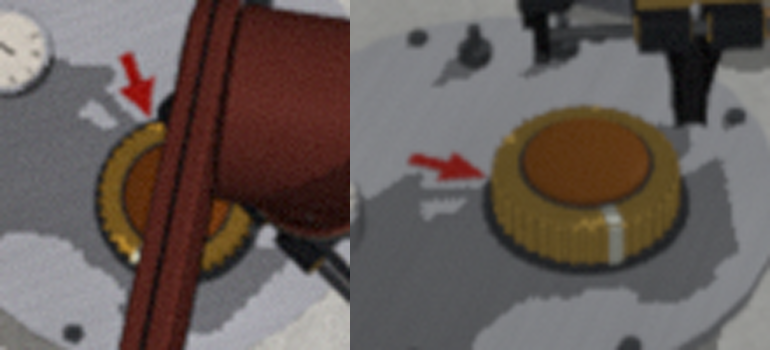

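```bash

R='python3 -m pendant'
$R '[{"jaw":255,"slide":[-0.1,-0.1,0],"rotation":[0,0,0]},{"jaw":255,"slide":[-0.1,-0.1,0],"rotation":[0,0,0]},{"jaw":255,"slide":[-0.1,-0.1,0],"rotation":[0,0,0]},{"jaw":255,"slide":[-0.1,-0.1,0],"rotation":[0,0,0]},{"jaw":255,"slide":[0,0,0],"rotation":[0,0,0]}]' >/dev/null
python3 -c "from h import *;where()"
$R '[{"jaw":255,"slide":[-0.07,-0.07,0],"rotation":[0,0,0]},{"jaw":255,"slide":[-0.07,-0.07,0],"rotation":[0,0,0]},{"jaw":255,"slide":[0,0,0],"rotation":[0,0,0]},{"jaw":255,"slide":[0,0,0],"rotation":[0,0,0]},{"jaw":255,"slide":[0,0,0],"rotation":[0,0,0]}]' >/dev/null
python3 -c "from h import *;where()"
```

```text
t4.20 p [0.5156 0.023  0.0585] R68.7 phi-90.2 psi-45.0 d45.2 Fr0.7 Ft-0.1 Fz0.9 j6 2.25
t4.70 p [0.5156 0.0248 0.0585] R66.9 phi-90.2 psi-45.0 d45.2 Fr0.4 Ft-0.3 Fz-1.1 j6 2.25
```

```bash

R='python3 -m pendant'
$R '[{"jaw":255,"slide":[-0.07,-0.07,0],"rotation":[0,0,0]},{"jaw":255,"slide":[-0.07,-0.07,0],"rotation":[0,0,0]},{"jaw":255,"slide":[0,0,0],"rotation":[0,0,0]},{"jaw":255,"slide":[0,0,0],"rotation":[0,0,0]},{"jaw":255,"slide":[0,0,0],"rotation":[0,0,0]}]' >/dev/null
python3 -c "from h import *;where()"
$R '[{"jaw":255,"slide":[-0.07,-0.07,0],"rotation":[0,0,0]},{"jaw":255,"slide":[-0.07,-0.07,0],"rotation":[0,0,0]},{"jaw":255,"slide":[0,0,0],"rotation":[0,0,0]},{"jaw":255,"slide":[0,0,0],"rotation":[0,0,0]},{"jaw":255,"slide":[0,0,0],"rotation":[0,0,0]}]' >/dev/null
python3 -c "from h import *;where()"
```

```text
t5.20 p [0.5156 0.0268 0.0585] R64.9 phi-90.2 psi-45.0 d45.2 Fr-0.7 Ft0.9 Fz0.3 j6 2.25
t5.70 p [0.5157 0.0288 0.0586] R62.9 phi-90.1 psi-45.0 d45.2 Fr0.1 Ft0.6 Fz-0.7 j6 2.26
```

```bash

R='python3 -m pendant'
$R '[{"jaw":255,"slide":[-0.07,-0.07,0],"rotation":[0,0,0]},{"jaw":255,"slide":[0,0,0],"rotation":[0,0,0]},{"jaw":255,"slide":[0,0,0],"rotation":[0,0,0]},{"jaw":255,"slide":[0,0,0],"rotation":[0,0,0]},{"jaw":255,"slide":[0,0,0],"rotation":[0,0,0]}]' >/dev/null
python3 -c "from h import *;where()"
$R '[{"jaw":255,"slide":[-0.07,-0.07,0],"rotation":[0,0,0]},{"jaw":255,"slide":[0,0,0],"rotation":[0,0,0]},{"jaw":255,"slide":[0,0,0],"rotation":[0,0,0]},{"jaw":255,"slide":[0,0,0],"rotation":[0,0,0]},{"jaw":255,"slide":[0,0,0],"rotation":[0,0,0]}]' >/dev/null
python3 -c "from h import *;where()"
$R '[{"jaw":255,"slide":[-0.07,-0.07,0],"rotation":[0,0,0]},{"jaw":255,"slide":[0,0,0],"rotation":[0,0,0]},{"jaw":255,"slide":[0,0,0],"rotation":[0,0,0]},{"jaw":255,"slide":[0,0,0],"rotation":[0,0,0]},{"jaw":255,"slide":[0,0,0],"rotation":[0,0,0]}]' >/dev/null
python3 -c "from h import *;where()"
```

```text
t6.20 p [0.5158 0.0292 0.0586] R62.5 phi-90.0 psi-45.0 d45.0 Fr4.3 Ft2.0 Fz-0.7 j6 2.26
t6.70 p [0.516  0.0296 0.0587] R62.1 phi-89.8 psi-45.0 d44.9 Fr7.9 Ft1.7 Fz-0.5 j6 2.26
t7.20 p [0.516  0.0297 0.0587] R62.0 phi-89.8 psi-45.0 d44.9 Fr11.0 Ft1.2 Fz-0.8 j6 2.26
```

```bash

R='python3 -m pendant'
$R '[{"jaw":255,"slide":[0.354,-0.386,0],"rotation":[0,0,-5]},{"jaw":255,"slide":[0.354,-0.386,0],"rotation":[0,0,-5]},{"jaw":255,"slide":[0.354,-0.386,0],"rotation":[0,0,-5]},{"jaw":255,"slide":[0.354,-0.386,0],"rotation":[0,0,-5]},{"jaw":255,"slide":[0.354,-0.386,0],"rotation":[0,0,-5]}]' >/dev/null
python3 -c "from h import *;where()"
$R '[{"jaw":255,"slide":[0.354,-0.386,0],"rotation":[0,0,-5]},{"jaw":255,"slide":[0.354,-0.386,0],"rotation":[0,0,-5]},{"jaw":255,"slide":[0.354,-0.386,0],"rotation":[0,0,-5]},{"jaw":255,"slide":[0.354,-0.386,0],"rotation":[0,0,-5]},{"jaw":255,"slide":[0.354,-0.386,0],"rotation":[0,0,-5]}]' >/dev/null
python3 look.py 2
```

```text
t7.70 p [0.5414 0.0354 0.0586] R61.8 phi-65.6 psi-19.8 d45.8 Fr9.8 Ft-3.1 Fz-0.7 j6 1.84
t8.30 p [0.5636 0.0521 0.0588] R62.1 phi-39.7 psi5.2 d44.8 Fr8.6 Ft-1.0 Fz-3.7 j6 1.44
```

View pics/crop2.png

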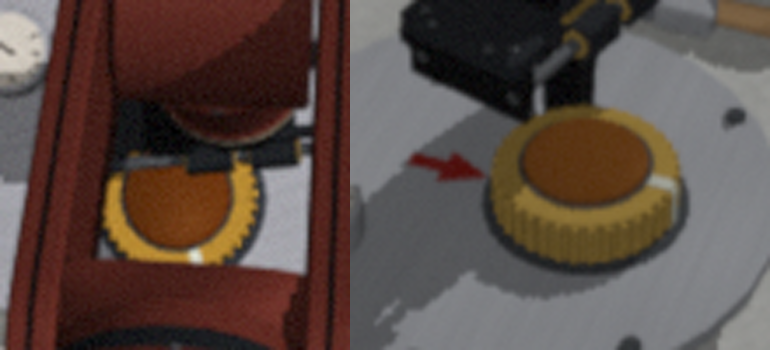

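```bash
cat > mark.py <<'E'
from h import *
A0=21.3
def mark(d):
    hsv=cv2.cvtColor(d["img"],cv2.COLOR_RGB2HSV).astype(float)
    th=np.radians(np.arange(0,360,1.));pr=[]
    for r in np.arange(.038,.047,.001):
        uv=np.array([proj(d,(C[0]+r*np.cos(a),C[1]+r*np.sin(a),.075)) for a in th],np.float32)
        pr.append([cv2.remap(hsv[...,k],uv[None,:,0],uv[None,:,1],cv2.INTER_LINEAR)[0] for k in(1,2)])
    s,v=np.mean(pr,0);w=np.clip(130-s,0,None)*(v>120)
    if w.max()<15: return None
    k=np.argmax(w);i=np.arange(k-8,k+9);ww=w[i%360];return (i*ww).sum()/ww.sum()-A0,w.max()
if __name__=="__main__":
    where()
    for n in("top","side"):
        m=mark(get_image(n));print("  ",n,m and "%.1f (w%.0f)"%m)
E
python3 - <<'E'
from mark import *
for t in "012":
    for n in("top","side"): print(t,n,mark(dict(np.load(f"pics/{n}{t}.npz"))))
E
R='python3 -m pendant'
$R '[{"jaw":255,"slide":[0.354,-0.386,0],"rotation":[0,0,-5]},{"jaw":255,"slide":[0.354,-0.386,0],"rotation":[0,0,-5]},{"jaw":255,"slide":[0.354,-0.386,0],"rotation":[0,0,-5]},{"jaw":255,"slide":[0.354,-0.386,0],"rotation":[0,0,-5]},{"jaw":255,"slide":[0.354,-0.386,0],"rotation":[0,0,-5]}]' >/dev/null
python3 mark.py
$R '[{"jaw":255,"slide":[0.354,-0.386,0],"rotation":[0,0,-5]},{"jaw":255,"slide":[0.354,-0.386,0],"rotation":[0,0,-5]},{"jaw":255,"slide":[0.354,-0.386,0],"rotation":[0,0,-5]},{"jaw":255,"slide":[0.354,-0.386,0],"rotation":[0,0,-5]},{"jaw":255,"slide":[0.354,-0.386,0],"rotation":[0,0,-5]}]' >/dev/null
python3 mark.py
```

```text
0 top (np.float64(127.29704858266867), np.float64(109.22222222222223))
0 side (np.float64(127.03503884177029), np.float64(114.07508680555556))
1 top (np.float64(123.89058939294593), np.float64(50.951388888888886))
1 side (np.float64(126.74079657247621), np.float64(113.33637152777777))
2 top (np.float64(176.29809289116434), np.float64(91.86935763888889))
2 side (np.float64(177.4522368463903), np.float64(111.58615451388889))
t8.80 p [0.5758 0.0755 0.0589] R62.2 phi-15.1 psi30.2 d45.4 Fr8.5 Ft-2.7 Fz-5.5 j6 1.04
   top None
   side 203.2 (w112)
t9.40 p [0.577  0.1025 0.059 ] R62.1 phi10.0 psi55.2 d45.2 Fr6.5 Ft-2.7 Fz-5.9 j6 0.65
   top None
   side 229.2 (w113)
```

```bash

R='python3 -m pendant'
$R '[{"jaw":255,"slide":[0.347,-0.393,0],"rotation":[0,0,-5]},{"jaw":255,"slide":[0.347,-0.393,0],"rotation":[0,0,-5]},{"jaw":255,"slide":[0.347,-0.393,0],"rotation":[0,0,-5]},{"jaw":255,"slide":[0.347,-0.393,0],"rotation":[0,0,-5]},{"jaw":255,"slide":[0.347,-0.393,0],"rotation":[0,0,-5]}]' >/dev/null
python3 mark.py
$R '[{"jaw":255,"slide":[0.354,-0.386,0],"rotation":[0,0,-5]},{"jaw":255,"slide":[0.354,-0.386,0],"rotation":[0,0,-5]},{"jaw":255,"slide":[0.354,-0.386,0],"rotation":[0,0,-5]},{"jaw":255,"slide":[0.354,-0.386,0],"rotation":[0,0,-5]},{"jaw":255,"slide":[0.354,-0.386,0],"rotation":[0,0,-5]}]' >/dev/null
python3 mark.py
$R '[{"jaw":255,"slide":[0.354,-0.386,0],"rotation":[0,0,-5]},{"jaw":255,"slide":[0.354,-0.386,0],"rotation":[0,0,-5]},{"jaw":255,"slide":[0.354,-0.386,0],"rotation":[0,0,-5]},{"jaw":255,"slide":[0.354,-0.386,0],"rotation":[0,0,-5]},{"jaw":255,"slide":[0.354,-0.386,0],"rotation":[0,0,-5]}]' >/dev/null
python3 mark.py
```

```text
t10.00 p [0.5664 0.1273 0.0591] R61.8 phi35.1 psi80.2 d45.1 Fr7.4 Ft-3.0 Fz-4.5 j6 0.25
   top 253.1 (w110)
   side 250.2 (w90)
t10.60 p [0.5464 0.1451 0.0592] R61.6 phi60.2 psi105.2 d45.0 Fr3.8 Ft-2.3 Fz-1.4 j6 -0.15
   top 278.3 (w111)
   side None
t11.20 p [0.5211 0.1527 0.0592] R61.2 phi85.0 psi130.1 d45.1 Fr2.2 Ft-2.4 Fz0.6 j6 -0.56
   top 302.9 (w111)
   side None
```

```bash

R='python3 -m pendant'
$R '[{"jaw":255,"slide":[0.333,-0.407,0],"rotation":[0,0,-5]},{"jaw":255,"slide":[0.333,-0.407,0],"rotation":[0,0,-5]},{"jaw":255,"slide":[0.333,-0.407,0],"rotation":[0,0,-5]},{"jaw":255,"slide":[0.333,-0.407,0],"rotation":[0,0,-5]},{"jaw":255,"slide":[0.333,-0.407,0],"rotation":[0,0,-5]}]' >/dev/null
python3 mark.py
$R '[{"jaw":255,"slide":[0.347,-0.393,0],"rotation":[0,0,-5]},{"jaw":255,"slide":[0.347,-0.393,0],"rotation":[0,0,-5]},{"jaw":255,"slide":[0.347,-0.393,0],"rotation":[0,0,-5]},{"jaw":255,"slide":[0.347,-0.393,0],"rotation":[0,0,-5]},{"jaw":255,"slide":[0.347,-0.393,0],"rotation":[0,0,-5]}]' >/dev/null
python3 mark.py
$R '[{"jaw":255,"slide":[0.354,-0.386,0],"rotation":[0,0,-5]},{"jaw":255,"slide":[0.354,-0.386,0],"rotation":[0,0,-5]},{"jaw":255,"slide":[0.354,-0.386,0],"rotation":[0,0,-5]},{"jaw":255,"slide":[0.354,-0.386,0],"rotation":[0,0,-5]},{"jaw":255,"slide":[0.354,-0.386,0],"rotation":[0,0,-5]}]' >/dev/null
python3 mark.py
```

```text
t11.80 p [0.4945 0.1486 0.0589] R60.7 phi110.5 psi155.0 d44.5 Fr8.8 Ft-3.0 Fz2.5 j6 -1.00
   top 328.3 (w110)
   side None
t12.40 p [0.472  0.1335 0.0587] R60.5 phi136.3 psi-180.0 d43.7 Fr5.9 Ft-3.5 Fz4.3 j6 -1.46
   top None
   side None
t13.00 p [0.4581 0.1107 0.0584] R60.8 phi161.7 psi-155.0 d43.3 Fr2.4 Ft-1.6 Fz2.3 j6 -1.94
   top None
   side 19.6 (w111)
```

```bash
sed -i 's/^def where/CT=np.array([0.5165,0.0913])\ndef where/; s/\["tool_pos"\]\[:2\]-C/["tool_pos"][:2]-CT/' h.py
R='python3 -m pendant'
$R '[{"jaw":255,"slide":[0.6,0.6,0],"rotation":[0,0,0]},{"jaw":255,"slide":[0.6,0.6,0],"rotation":[0,0,0]},{"jaw":255,"slide":[0,0,0],"rotation":[0,0,8.5]},{"jaw":255,"slide":[0,0,0],"rotation":[0,0,8.5]},{"jaw":255,"slide":[0,0,0],"rotation":[0,0,8.5]}]' >/dev/null
python3 mark.py
$R '[{"jaw":255,"slide":[0,0,0],"rotation":[0,0,8.5]},{"jaw":255,"slide":[0,0,0],"rotation":[0,0,8.5]},{"jaw":255,"slide":[0,0,0],"rotation":[0,0,8.5]},{"jaw":255,"slide":[0,0,0],"rotation":[0,0,8.5]},{"jaw":255,"slide":[0,0,0],"rotation":[0,0,8.5]}]' >/dev/null
$R '[{"jaw":255,"slide":[0,0,0],"rotation":[0,0,8.5]},{"jaw":255,"slide":[0,0,0],"rotation":[0,0,8.5]},{"jaw":255,"slide":[0,0,0],"rotation":[0,0,8.5]},{"jaw":255,"slide":[0,0,0],"rotation":[0,0,8.5]},{"jaw":255,"slide":[0,0,0],"rotation":[0,0,8.5]}]' >/dev/null
$R '[{"jaw":255,"slide":[0,0,0],"rotation":[0,0,8.5]},{"jaw":255,"slide":[0,0,0],"rotation":[0,0,8.5]},{"jaw":255,"slide":[0,0,0],"rotation":[0,0,8.5]},{"jaw":255,"slide":[0,0,0],"rotation":[0,0,8.5]},{"jaw":255,"slide":[0,0,0],"rotation":[0,0,8.5]}]' >/dev/null
$R '[{"jaw":255,"slide":[0,0,0],"rotation":[0,0,6.75]},{"jaw":255,"slide":[0,0,0],"rotation":[0,0,6.75]},{"jaw":255,"slide":[0,0,0],"rotation":[0,0,6.75]},{"jaw":255,"slide":[0,0,0],"rotation":[0,0,6.75]},{"jaw":255,"slide":[0,0,0],"rotation":[0,0,0]}]' >/dev/null
python3 mark.py
```

```text
t13.60 p [0.4424 0.1163 0.0584] R78.2 phi161.4 psi179.1 d17.7 Fr-0.1 Ft0.5 Fz0.6 j6 -1.47
   top 19.5 (w109)
   side None
t15.70 p [0.4428 0.1161 0.0585] R77.8 phi161.4 psi25.1 d223.8 Fr-0.6 Ft-0.1 Fz0.2 j6 1.22
   top 19.5 (w109)
   side 19.6 (w111)
```

```bash

R='python3 -m pendant'
$R '[{"jaw":255,"slide":[0.4,0.4,0],"rotation":[0,0,0]},{"jaw":255,"slide":[0.4,0.4,0],"rotation":[0,0,0]},{"jaw":255,"slide":[0.25,0.25,0],"rotation":[0,0,0]},{"jaw":255,"slide":[0.25,0.25,0],"rotation":[0,0,0]},{"jaw":255,"slide":[0,0,0],"rotation":[0,0,0]}]' >/dev/null
python3 mark.py
$R '[{"jaw":255,"slide":[-0.351,0.383,0],"rotation":[0,0,-5]},{"jaw":255,"slide":[-0.351,0.383,0],"rotation":[0,0,-5]},{"jaw":255,"slide":[-0.351,0.383,0],"rotation":[0,0,-5]},{"jaw":255,"slide":[-0.351,0.383,0],"rotation":[0,0,-5]},{"jaw":255,"slide":[-0.351,0.383,0],"rotation":[0,0,-5]}]' >/dev/null
python3 mark.py
$R '[{"jaw":255,"slide":[-0.351,0.383,0],"rotation":[0,0,-5]},{"jaw":255,"slide":[-0.351,0.383,0],"rotation":[0,0,-5]},{"jaw":255,"slide":[-0.351,0.383,0],"rotation":[0,0,-5]},{"jaw":255,"slide":[-0.351,0.383,0],"rotation":[0,0,-5]},{"jaw":255,"slide":[-0.351,0.383,0],"rotation":[0,0,-5]}]' >/dev/null
python3 mark.py
```

```text
t16.30 p [0.4584 0.1103 0.0582] R61.1 phi161.9 psi25.1 d223.2 Fr8.4 Ft-0.2 Fz7.8 j6 1.20
   top None
   side 19.6 (w111)
t16.90 p [0.4556 0.0845 0.058 ] R61.3 phi-173.6 psi50.3 d223.9 Fr3.8 Ft-2.9 Fz2.6 j6 0.70
   top None
   side None
t17.50 p [0.4638 0.0597 0.0579] R61.4 phi-149.0 psi75.1 d224.1 Fr1.8 Ft-2.2 Fz0.3 j6 0.22
   top None
   side None
```

```bash

R='python3 -m pendant'
$R '[{"jaw":255,"slide":[-0.326,0.408,0],"rotation":[0,0,-5]},{"jaw":255,"slide":[-0.326,0.408,0],"rotation":[0,0,-5]},{"jaw":255,"slide":[-0.326,0.408,0],"rotation":[0,0,-5]},{"jaw":255,"slide":[-0.326,0.408,0],"rotation":[0,0,-5]},{"jaw":255,"slide":[-0.326,0.408,0],"rotation":[0,0,-5]}]' >/dev/null
python3 mark.py
$R '[{"jaw":255,"slide":[-0.342,0.392,0],"rotation":[0,0,-5]},{"jaw":255,"slide":[-0.342,0.392,0],"rotation":[0,0,-5]},{"jaw":255,"slide":[-0.342,0.392,0],"rotation":[0,0,-5]},{"jaw":255,"slide":[-0.342,0.392,0],"rotation":[0,0,-5]},{"jaw":255,"slide":[-0.342,0.392,0],"rotation":[0,0,-5]}]' >/dev/null
python3 mark.py
$R '[{"jaw":255,"slide":[-0.342,0.392,0],"rotation":[0,0,-5]},{"jaw":255,"slide":[-0.342,0.392,0],"rotation":[0,0,-5]},{"jaw":255,"slide":[-0.342,0.392,0],"rotation":[0,0,-5]},{"jaw":255,"slide":[-0.342,0.392,0],"rotation":[0,0,-5]},{"jaw":255,"slide":[-0.342,0.392,0],"rotation":[0,0,-5]}]' >/dev/null
python3 mark.py
```

```text
t18.10 p [0.4819 0.0407 0.0579] R61.3 phi-124.3 psi100.0 d224.4 Fr8.1 Ft-2.1 Fz2.3 j6 -0.25
   top None
   side None
t18.70 p [0.5069 0.0308 0.058 ] R61.3 phi-99.0 psi125.0 d224.0 Fr6.7 Ft-3.0 Fz-0.7 j6 -0.70
   top None
   side None
t19.30 p [0.5337 0.0325 0.0581] R61.3 phi-73.7 psi150.0 d223.7 Fr7.0 Ft-2.3 Fz-3.5 j6 -1.13
   top 143.0 (w107)
   side 141.9 (w111)
```

```bash

R='python3 -m pendant'
$R '[{"jaw":255,"slide":[-0.342,0.392,0],"rotation":[0,0,-5]},{"jaw":255,"slide":[-0.342,0.392,0],"rotation":[0,0,-5]},{"jaw":255,"slide":[-0.342,0.392,0],"rotation":[0,0,-5]},{"jaw":255,"slide":[-0.342,0.392,0],"rotation":[0,0,-5]},{"jaw":255,"slide":[-0.342,0.392,0],"rotation":[0,0,-5]}]' >/dev/null
python3 mark.py
$R '[{"jaw":255,"slide":[-0.342,0.392,0],"rotation":[0,0,-5]},{"jaw":255,"slide":[-0.342,0.392,0],"rotation":[0,0,-5]},{"jaw":255,"slide":[-0.342,0.392,0],"rotation":[0,0,-5]},{"jaw":255,"slide":[-0.342,0.392,0],"rotation":[0,0,-5]},{"jaw":255,"slide":[-0.342,0.392,0],"rotation":[0,0,-5]}]' >/dev/null
python3 mark.py
$R '[{"jaw":255,"slide":[-0.342,0.392,0],"rotation":[0,0,-5]},{"jaw":255,"slide":[-0.342,0.392,0],"rotation":[0,0,-5]},{"jaw":255,"slide":[-0.342,0.392,0],"rotation":[0,0,-5]},{"jaw":255,"slide":[-0.342,0.392,0],"rotation":[0,0,-5]},{"jaw":255,"slide":[-0.342,0.392,0],"rotation":[0,0,-5]}]' >/dev/null
python3 mark.py
```

```text
t19.90 p [0.5573 0.0453 0.0585] R61.5 phi-48.4 psi175.0 d223.4 Fr5.2 Ft-2.5 Fz-3.1 j6 -1.54
   top 168.2 (w110)
   side 169.5 (w112)
t20.50 p [0.5729 0.0667 0.0587] R61.6 phi-23.6 psi-160.0 d223.6 Fr3.7 Ft-3.6 Fz-2.6 j6 -1.94
   top None
   side 194.4 (w111)
t21.10 p [0.5782 0.0926 0.059 ] R61.7 phi1.2 psi-135.1 d223.8 Fr4.8 Ft-1.9 Fz-2.9 j6 -2.33
   top None
   side 219.6 (w112)
```

```bash

R='python3 -m pendant'
$R '[{"jaw":255,"slide":[-0.6,-0.6,0],"rotation":[0,0,0]},{"jaw":255,"slide":[-0.6,-0.6,0],"rotation":[0,0,0]},{"jaw":255,"slide":[0,0,0],"rotation":[0,0,8.5]},{"jaw":255,"slide":[0,0,0],"rotation":[0,0,8.5]},{"jaw":255,"slide":[0,0,0],"rotation":[0,0,8.5]}]' >/dev/null
$R '[{"jaw":255,"slide":[0,0,0],"rotation":[0,0,8.5]},{"jaw":255,"slide":[0,0,0],"rotation":[0,0,8.5]},{"jaw":255,"slide":[0,0,0],"rotation":[0,0,8.5]},{"jaw":255,"slide":[0,0,0],"rotation":[0,0,8.5]},{"jaw":255,"slide":[0,0,0],"rotation":[0,0,8.5]}]' >/dev/null
$R '[{"jaw":255,"slide":[0,0,0],"rotation":[0,0,8.5]},{"jaw":255,"slide":[0,0,0],"rotation":[0,0,8.5]},{"jaw":255,"slide":[0,0,0],"rotation":[0,0,8.5]},{"jaw":255,"slide":[0,0,0],"rotation":[0,0,8.5]},{"jaw":255,"slide":[0,0,0],"rotation":[0,0,8.5]}]' >/dev/null
$R '[{"jaw":255,"slide":[0,0,0],"rotation":[0,0,8.5]},{"jaw":255,"slide":[0,0,0],"rotation":[0,0,8.5]},{"jaw":255,"slide":[0,0,0],"rotation":[0,0,8.5]},{"jaw":255,"slide":[0,0,0],"rotation":[0,0,8.5]},{"jaw":255,"slide":[0,0,0],"rotation":[0,0,8.5]}]' >/dev/null
$R '[{"jaw":255,"slide":[0,0,0],"rotation":[0,0,6.5]},{"jaw":255,"slide":[0,0,0],"rotation":[0,0,6.5]},{"jaw":255,"slide":[0,0,0],"rotation":[0,0,6.4]},{"jaw":255,"slide":[0,0,0],"rotation":[0,0,6.4]},{"jaw":255,"slide":[0,0,0],"rotation":[0,0,0]}]' >/dev/null
python3 mark.py
```

```text
t23.70 p [0.5936 0.0929 0.0585] R77.1 phi1.2 psi46.1 d44.8 Fr0.3 Ft0.5 Fz1.2 j6 0.79
   top None
   side 219.6 (w112)
```

```bash

R='python3 -m pendant'
$R '[{"jaw":255,"slide":[-0.4,-0.4,0],"rotation":[0,0,0]},{"jaw":255,"slide":[-0.4,-0.4,0],"rotation":[0,0,0]},{"jaw":255,"slide":[-0.25,-0.25,0],"rotation":[0,0,0]},{"jaw":255,"slide":[-0.22,-0.22,0],"rotation":[0,0,0]},{"jaw":255,"slide":[0,0,0],"rotation":[0,0,0]}]' >/dev/null
python3 mark.py
$R '[{"jaw":255,"slide":[0.347,-0.393,0],"rotation":[0,0,-5]},{"jaw":255,"slide":[0.347,-0.393,0],"rotation":[0,0,-5]},{"jaw":255,"slide":[0.347,-0.393,0],"rotation":[0,0,-5]},{"jaw":255,"slide":[0.347,-0.393,0],"rotation":[0,0,-5]},{"jaw":255,"slide":[0.347,-0.393,0],"rotation":[0,0,-5]}]' >/dev/null
$R '[{"jaw":255,"slide":[0.347,-0.393,0],"rotation":[0,0,-5]},{"jaw":255,"slide":[0.347,-0.393,0],"rotation":[0,0,-5]},{"jaw":255,"slide":[0.347,-0.393,0],"rotation":[0,0,-5]},{"jaw":255,"slide":[0.347,-0.393,0],"rotation":[0,0,-5]},{"jaw":255,"slide":[0.347,-0.393,0],"rotation":[0,0,-5]}]' >/dev/null
python3 mark.py
$R '[{"jaw":255,"slide":[0.347,-0.393,0],"rotation":[0,0,-5]},{"jaw":255,"slide":[0.347,-0.393,0],"rotation":[0,0,-5]},{"jaw":255,"slide":[0.347,-0.393,0],"rotation":[0,0,-5]},{"jaw":255,"slide":[0.347,-0.393,0],"rotation":[0,0,-5]},{"jaw":255,"slide":[0.347,-0.393,0],"rotation":[0,0,-5]}]' >/dev/null
python3 mark.py
$R '[{"jaw":255,"slide":[0.345,-0.395,0],"rotation":[0,0,-5]},{"jaw":255,"slide":[0.345,-0.395,0],"rotation":[0,0,-5]},{"jaw":255,"slide":[0.345,-0.395,0],"rotation":[0,0,-5]},{"jaw":255,"slide":[0.345,-0.395,0],"rotation":[0,0,-5]},{"jaw":255,"slide":[0.345,-0.395,0],"rotation":[0,0,-5]}]' >/dev/null
python3 mark.py
```

```text
t24.30 p [0.5778 0.0929 0.0593] R61.4 phi1.5 psi46.2 d44.7 Fr10.0 Ft1.7 Fz-7.8 j6 0.79
   top None
   side 219.2 (w112)
t25.40 p [0.5545 0.1395 0.0593] R61.3 phi51.8 psi96.5 d44.7 Fr10.3 Ft-2.7 Fz-7.7 j6 -0.01
   top 269.3 (w109)
   side None
t26.00 p [0.5297 0.1511 0.0594] R61.3 phi77.5 psi121.5 d43.9 Fr9.1 Ft-3.2 Fz-3.2 j6 -0.42
   top 295.0 (w109)
   side None
t26.60 p [0.5026 0.151  0.0593] R61.3 phi103.1 psi146.5 d43.4 Fr8.1 Ft-2.4 Fz-0.0 j6 -0.85
   top 320.7 (w109)
   side None
```

```bash

R='python3 -m pendant'
$R '[{"jaw":255,"slide":[0.345,-0.395,0],"rotation":[0,0,-5]},{"jaw":255,"slide":[0.345,-0.395,0],"rotation":[0,0,-5]},{"jaw":255,"slide":[0.345,-0.395,0],"rotation":[0,0,-5]},{"jaw":255,"slide":[0.345,-0.395,0],"rotation":[0,0,-5]},{"jaw":255,"slide":[0.345,-0.395,0],"rotation":[0,0,-5]}]' >/dev/null
python3 mark.py
python3 - <<'E'
from h import *
for n,b in(("top",(280,200,298,226)),("side",(243,254,271,270))):
    d=dict(np.load(f"pics/{n}0.npz"));x0,y0,x1,y1=b
    im=d["img"][y0:y1,x0:x1].astype(float);w=np.clip(im[...,0]-im[...,1]-25,0,None);v,u=np.nonzero(w>0);ww=w[v,u]
    P=np.array([onz(d,a+x0,c+y0,.047)[:2] for a,c in zip(u,v)]);m=np.average(P,axis=0,weights=ww)
    e,V=np.linalg.eigh(np.cov((P-m).T,aweights=ww));ax=V[:,1]*np.sign(V[0,1])
    g=m-C;print(n,m.round(4),"axis dir %.1f from centre %.1f"%(np.degrees(np.arctan2(ax[1],ax[0])),np.degrees(np.arctan2(g[1],g[0]))),"min r",np.linalg.norm(P-C,axis=1).min())
    # check centre: plate outline
for n in("top","side"):
    d=dict(np.load(f"pics/{n}0.npz"))
E
```

```text
t27.20 p [0.4783 0.1393 0.0591] R61.4 phi128.5 psi171.5 d43.0 Fr6.2 Ft-3.6 Fz3.1 j6 -1.30
   top -13.9 (w109)
   side None
top [0.591 0.121] axis dir 22.1 from centre 21.3 min r 0.05088127475373302
side [0.5909 0.121 ] axis dir 21.6 from centre 21.3 min r 0.05907354973629078
```

```bash

R='python3 -m pendant'
$R '[{"jaw":255,"slide":[0.345,-0.395,0],"rotation":[0,0,-5]},{"jaw":255,"slide":[0.345,-0.395,0],"rotation":[0,0,-5]},{"jaw":255,"slide":[0.242,-0.276,0],"rotation":[0,0,-3.5]},{"jaw":255,"slide":[0,0,0],"rotation":[0,0,0]},{"jaw":255,"slide":[0,0,0],"rotation":[0,0,0]}]' >/dev/null
python3 look.py 3; python3 mark.py
```

```text
t27.90 p [0.4678 0.1286 0.0588] R61.4 phi142.6 psi-175.3 d42.1 Fr5.9 Ft-0.1 Fz5.6 j6 -1.55
t27.90 p [0.4678 0.1286 0.0588] R61.4 phi142.6 psi-175.3 d42.1 Fr5.9 Ft-0.1 Fz5.6 j6 -1.55
   top None
   side None
```

View pics/crop3.png

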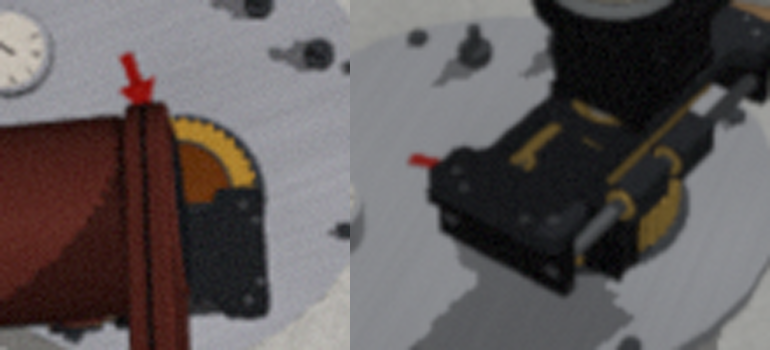

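```bash

R='python3 -m pendant'
$R '[{"jaw":255,"slide":[0.55,0.6,0],"rotation":[0,0,0]},{"jaw":255,"slide":[0.6,0.6,0],"rotation":[0,0,0]},{"jaw":255,"slide":[0.3,0.3,0],"rotation":[0,0,0]},{"jaw":255,"slide":[0,0,0],"rotation":[0,0,0]},{"jaw":255,"slide":[0,0,0],"rotation":[0,0,0]}]' >/dev/null
$R '[{"jaw":255,"slide":[0,0,-3],"rotation":[0,0,0]},{"jaw":255,"slide":[0,0,-4],"rotation":[0,0,0]},{"jaw":255,"slide":[0,0,-4],"rotation":[0,0,0]},{"jaw":255,"slide":[1,4,-1],"rotation":[0,0,0]},{"jaw":255,"slide":[1,4,-1],"rotation":[0,0,0]}]' >/dev/null
$R '[{"jaw":255,"slide":[1,4,0],"rotation":[0,0,0]},{"jaw":255,"slide":[1,4,0],"rotation":[0,0,0]},{"jaw":255,"slide":[0,4,0],"rotation":[0,0,0]},{"jaw":255,"slide":[0,3,0],"rotation":[0,0,0]},{"jaw":255,"slide":[0,0,0],"rotation":[0,0,0]}]' 
python3 look.py 4; python3 mark.py
```

```text
clock: 29.5
tool_pos: [0.3937, 0.3704, 0.1886]
eef_rot: [0.0, -0.043, 0.999, 0.001]
wrist_force: [-0.7, -0.4, 0.4]
grip_width: 0.0004
t29.60 p [0.394  0.3675 0.1882] R302.1 phi113.9 psi-175.2 d70.9 Fr-0.5 Ft0.2 Fz-1.3 j6 -1.05
t29.60 p [0.394  0.3675 0.1882] R302.1 phi113.9 psi-175.2 d70.9 Fr-0.5 Ft0.2 Fz-1.3 j6 -1.05
   top 0.4 (w109)
   side 315.8 (w23)
```

View pics/crop4.png

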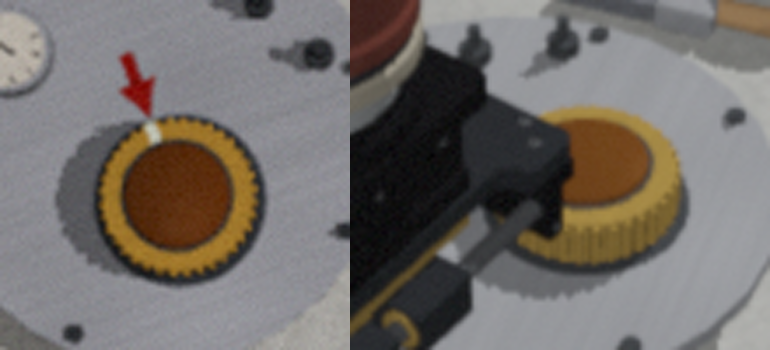

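```bash
python3 - <<'E'
from h import *
a=np.load("pics/top0.npz")["img"];b=np.load("pics/top4.npz")["img"]
boxes=dict(screws=(312,180,352,215),brush=(370,170,418,260),bowl=(410,200,455,245),trier=(190,222,235,325),tin=(172,290,215,322))
for n,(x0,y0,x1,y1) in boxes.items():
    p=cv2.cvtColor(a[y0:y1,x0:x1],cv2.COLOR_RGB2GRAY).astype(np.float32);q=cv2.cvtColor(b[y0:y1,x0:x1],cv2.COLOR_RGB2GRAY).astype(np.float32)
    print(n,np.abs(p-q).mean().round(1),np.round(cv2.phaseCorrelate(p,q),2))
cv2.imwrite("pics/full4.png",b[:,:,::-1])
E
```

```text
Traceback (most recent call last):
ValueError: setting an array element with a sequence. The requested array has an inhomogeneous shape after 1 dimensions. The detected shape was (2,) + inhomogeneous part.
```

```bash
python3 - <<'E'
from h import *
a=np.load("pics/top0.npz")["img"];b=np.load("pics/top4.npz")["img"]
boxes=dict(screws=(312,180,352,215),brush=(370,170,418,260),bowl=(410,200,455,245),trier=(190,222,235,325),tin=(172,290,215,322))
for n,(x0,y0,x1,y1) in boxes.items():
    p=cv2.cvtColor(a[y0:y1,x0:x1],cv2.COLOR_RGB2GRAY).astype(np.float32);q=cv2.cvtColor(b[y0:y1,x0:x1],cv2.COLOR_RGB2GRAY).astype(np.float32)
    print(n,np.abs(p-q).mean(),cv2.phaseCorrelate(p,q))
cv2.imwrite("pics/full4.png",b[:,:,::-1])
E
```

```text
screws 2.4378572 ((0.0744901462785208, 0.1256413298524599), 1.0024359461334016)
brush 2.4509258 ((0.049397353003552524, 0.12924194085741192), 0.9429679791132609)
bowl 2.399506 ((0.5715680558486227, 0.5274940131738681), 0.9280888734040437)
trier 2.4953613 ((0.5481270342032936, 0.0434068993790504), 0.952633530809065)
tin 30.875 ((1.7272503860724058, 0.4312690591098125), 0.4246615572108163)
```

View pics/full4.png

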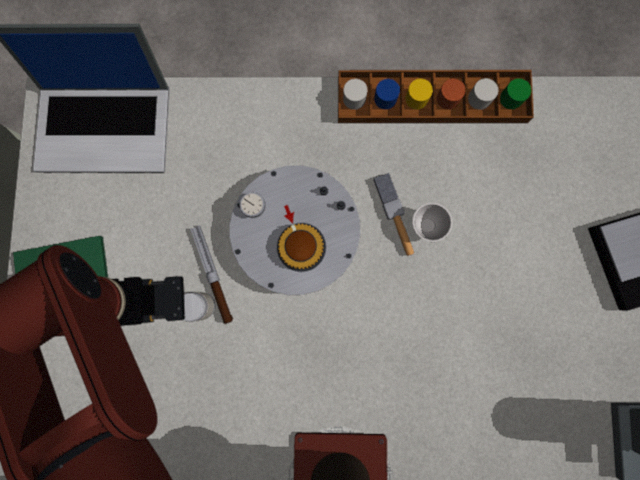

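```bash
python3 -c "
from mark import *
d=get_image('top');print(mark(d));env.sign_off();where()"
```

```text
(np.float64(0.39989782754574676), np.float64(107.98589409722223))
the job is handed in; nothing more can be done
the job is handed in; nothing more can be done
```

I turned the brass ring counterclockwise until its white mark came to the red arrow for the second time, left it there and handed the job in. I used the closed fingertip on the rim in three strokes, lifting away twice to unwind the wrist.

- **Mark:** tracking had it at 127° from the arrow at the start, and it passed the arrow once at 360°. It now reads 0.4° past the arrow in the top camera, so about 720° in all. I know the arrow's direction only to about ±0.5°.
- **Side camera:** it could not confirm the final reading because the arm blocked its view. Whenever both cameras saw the mark clearly on the way, they agreed to within about 3°, and at rest to 0.3°.
- **Loose things:** in the top view the screws, brush, bowl and trier match the start picture. The gripper partly hides the tin, so I could only check it by eye; it looked unmoved, with the fingertip about 9 cm above it.
- **Forces and time:** wrist force readings, taken between moves, stayed under about 15 N. The fingertip stayed outside the rim and below its top, so the glass was not touched. The clock read about 30 s at hand-in.

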